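# Bring the tall vial to the reader

### The job

With a fingertip, push against an arm of the four-armed vial carrier, without gripping it, to turn the carrier until the one tall vial stands centred in front of the reader's window; leave it at rest there. Then press the button on top of the reader all the way down with a fingertip and let it spring back. Do not press the button earlier, do not push on, lift or tip the vials, and leave the other things on the bench where they stand.

Things in the scene. Friction and masses are not known exactly. Their poses are not given: they have to be found in the camera images.
- station: fixed station: grey foot 12 mm thick, and a white reader housing 105 x 110 x 85 mm high beside the carrier. Origin on the bench at the carrier's axis; +x points level from the axis to the reader, z up. The reader's face is 135 mm from the axis, with a dark 40 mm square window in its middle, 42 to 82 mm above the bench; the housing spans y -55 to +55 mm, x 135 to 240 mm
- reading_spot (a point): point centred in front of the window, 100 mm from the carrier's axis, 24 mm above the bench (where the underside of the tall vial belongs); fixed to the station
- carrier: aluminium four-armed carrier, turning either way, for more than a full turn, about a vertical axis; it stays where it is left (about 2 N at 52 mm from the axis turns it). Origin on the axis at bench height; its arms lie along its own +x, +y, -x, -y. Hub 20 mm radius, top 72 mm above the bench. Each arm ends in an open cup; three cups hold a vial each, one is empty; which is which varies
- push_point (a point): point on the centre line of the carrier's +x arm, 52 mm from the axis, 53 mm above the bench. All four arms are alike: a straight bar 10 mm thick, bare from 20 to 81 mm from the axis, 44 to 62 mm above the bench; beneath are only the foot and a steel disc (radius 45 mm, top 18 mm above the bench). Cup centres are 100 mm from the axis, 38 mm outside diameter, rim 52 mm above the bench
- tall_vial: the tall vial: amber vial with a white cap, 29 mm diameter, 75 mm tall, standing loose and upright in a cup of the carrier; origin at the centre of its underside, 24 mm above the bench; its top is 99 mm above the bench
- short_vial_a: short amber vial with a white cap, 29 mm diameter, 48 mm tall, standing loose and upright in a cup of the carrier; origin at the centre of its underside, 24 mm above the bench; its top is 72 mm above the bench
- short_vial_b: short amber vial with a white cap, 29 mm diameter, 48 mm tall, standing loose and upright in a cup of the carrier; origin at the centre of its underside, 24 mm above the bench; its top is 72 mm above the bench
- read_button (a joint): travel of the reader's spring button, m: 0 up, 0.006 fully down; about 5 N presses it fully, straight down, and it springs back
- read_button_top (a point): centre of the top face of the round grey button (28 mm diameter) on the reader's top, 180 mm from the carrier's axis; fixed to the button
- squat_jar: white lidded jar 60 mm diameter, 60 mm tall; a bystander, loose on the bench; origin at the centre of its underside
- white_bottle: white bottle 64 mm diameter, 150 mm tall; a bystander, loose on the bench; origin at the centre of its underside
- timer: flat grey timer 65 x 65 x 20 mm; a bystander, loose on the bench; origin at the centre of its underside
- tip_box: pipette-tip box 87 x 122 x 63 mm high, white with a blue lid; a bystander, loose on the bench; origin at the centre of its underside
- tube_rack: grey rack 70 x 110 x 40 mm high with small white tubes; a bystander, loose on the bench; origin at the centre of its underside

How it is judged:
By the outcome, as a careful person would: the job done as asked, in the order asked, and still so for the second after the job is handed in, with the robot touching nothing.
It also fails if it takes over 48 s, if anything falls off the work surface, if the arm or the gripper's body presses on something with over 40 N, if the wrist force passes 120 N, or if a joint passes its speed limit or range.

### The arm

A 6-joint arm with a two-finger parallel gripper is mounted at the origin on the work surface. World frame = base frame: x ahead of the robot, y to its left, z up, the work surface at z = 0. Lengths are in m, angles in degrees, forces in N, time in s.
With the tool pointing down it reaches from about 0.35 to 0.875 m from the base axis. Payload 15.5 kg.
Tool frame: the origin (TCP) lies at the very end of the fingers, on their centre line; the grasp point (between the pads) lies env.grip_depth behind it (env.grip_depth is the distance from the TCP to the grasp point, in m); z points along the fingers, x is the direction in which the jaws open and shut, and the axes are right-handed (so a half turn about z gives the same grasp; the last joint's range is limited). The gripper opens to 85 mm and grips with 20 to 120 N. Pads are 22 mm wide; open, the fingers measure 114 mm over their backs; the gripper's body (76 mm by 85 mm) begins 54 mm behind the grasp point. The pads swing forward as they close: fully open they stand 13 mm farther back than shut.
Start: joints at [59.33, 28.281, 77.091, -0, 74.628, -5.472], TCP at [0.266, 0.566, 0.231] pointing down, gripper open.
Joint ranges: [-166.48, 166.48], [-47.26, 123.95], [12.59, 153.08], [-70.14, 250.14], [6.76, 159.57], [-176.63, 176.63]. Speed limits (degrees/s): [108.29, 108.29, 147.25, 172.46, 172.46, 172.46].

### API

Orientations are given as a 3x3 rotation matrix whose columns are the frame's x, y, z axes.
In Python, from bench import status, eyes, job, env gives the robot as it stands.
- The arm moves only by the shell command python3 -m handwheel 'ROWS' [FORCE]. ROWS is JSON, a list of rows, each a list of 7 numbers: the turn, a rotation vector about the tool's x, y, z as a fraction of full scale, then the shift along the tool's x, y, z as a fraction of full scale, then the closure, from 0 (fully open) to 1 (shut). A call has exactly 5 rows; each row shifts and turns the commanded pose from where the row before left it, along the tool's axes as they then stand; what a row does not reach is not made up. Full scale, the value 1, is 40 mm for a shift and pi/2 rad for a turn. A row lasts 1/8 s, in which the tool goes at most 62.5 mm and 10.7 degrees, less where a joint would pass 70% of its speed; a pose out of reach is approached as far as the arm can. A call with a number of a shift or a turn outside -1 to 1 is refused whole. A call with a gripper value outside its range is refused whole. The fingers move at their own pace and stop on an object; FORCE is the grip in N (left out, the last holds). Time passes only in rows, so rows that do not move let the fingers close, or fill a call up. It gives the time, the measured TCP pose, the force and the opening at its end, in the units of the state.
- status.get_obs(): the state, without advancing time (a new reading comes with each control period).
- eyes.read_camera(name): name is "scene" or "top" or "wrist"; returns a dict with "img" (480x640x3 uint8, red, green, blue), "depth" (480x640 float32, m along the optical axis (not along the pixel's ray), 0 where there is no reading), "camera_matrix" (3x3 intrinsics, pixels), "T" (4x4, takes a point from camera to world coordinates). Camera axes: x right, y down, z forward; pixel columns grow to the right and rows downward; lengths in m; the calibration is good to about 2 mm. A picture is of the moment at which its call begins.
- job.sign_off(): hands the job in, once; it reports no verdict.
The state is a dict: "t": time; "joints": joint angles; "qd": joint speeds; "effort": joint torques, N m; "tcp_pos": TCP position; "orientation": TCP orientation; "ft_force": force on the tool from outside, world axes, zero at the start; "ft_torque": the same for the moment, N m; "width": finger opening in m.
Only numpy, scipy, OpenCV 4.12 (cv2) and the standard library are available. Lean on these libraries where they do the work, as an engineer would, in place of code of your own. Each camera call takes 0.05 s, during which the arm holds its last target.

## Working session

There is one attempt and no reset: what is moved stays moved. The work goes in short steps, Python scripts to look and compute and a shell command to move; the robot and the scene stay as the last step left them, time stands still between calls to the robot, and variables do not carry over. Pictures are saved under pics/ and viewed, and the job is handed in when it is done.

```bash
mkdir -p pics; ls
python3 - <<'E'
from bench import status, eyes, job, env
import cv2, numpy as np
print(env.grip_depth); o=status.get_obs(); print(o)
for n in ["scene","top","wrist"]:
    c=eyes.read_camera(n); cv2.imwrite(f"pics/{n}0.png",c["img"][:,:,::-1]); np.savez(f"pics/{n}0.npz",**c); print(n,c["camera_matrix"].tolist(),c["T"].round(4).tolist())
E
```

```text
pics
0.0187
{'t': 0.0, 'joints': array([ 5.93289689e+01,  2.83146068e+01,  7.71277302e+01,  4.52327419e-04,
        7.46263512e+01, -5.47262766e+00]), 'qd': array([-0.01006942,  0.00705476, -0.01801341, -0.00365811,  0.04685076,
       -0.02144944]), 'effort': array([-1.71203013e-03, -8.82157373e+01, -3.83874822e+01, -4.50484376e-04,
        9.95107141e-03,  5.88795683e-05]), 'tcp_pos': array([0.26591919, 0.56521819, 0.23069971]), 'orientation': array([[ 4.25755607e-01,  9.04837986e-01, -6.18082789e-04],
       [ 9.04837411e-01, -4.25756038e-01, -1.02724745e-03],
       [-1.19264500e-03, -1.21908067e-04, -9.99999281e-01]]), 'ft_force': array([ 0.13510279, -0.1924406 , -0.69913015]), 'ft_torque': array([-0.01433314,  0.00269346,  0.00845991]), 'width': 0.08535926720945626}
scene [[488.6207561427279, 0.0, 324.4157488641558], [0.0, 488.6207561427279, 250.4791868429169], [0.0, 0.0, 1.0]] [[0.0904, 0.6096, -0.7875, 1.189], [0.9959, -0.0526, 0.0736, -0.1257], [0.0035, -0.7909, -0.6119, 0.5757], [0.0, 0.0, 0.0, 1.0]]
top [[553.1893537430165, 0.0, 311.0558316079565], [0.0, 553.1893537430165, 244.38868332236186], [0.0, 0.0, 1.0]] [[0.0211, -0.9888, 0.1478, 0.4223], [-0.9998, -0.0213, 0.0003, -0.0572], [0.0029, -0.1477, -0.989, 1.2108], [0.0, 0.0, 0.0, 1.0]]
wrist [[414.5540232151461, 0.0, 324.39263440663393], [0.0, 414.5540232151461, 241.1040807185238], [0.0, 0.0, 1.0]] [[0.425, 0.8717, 0.2442, 0.2028], [0.9052, -0.4089, -0.1158, 0.5946], [-0.0011, 0.2702, -0.9628, 0.3733], [0.0, 0.0, 0.0, 1.0]]
```

View pics/scene0.png

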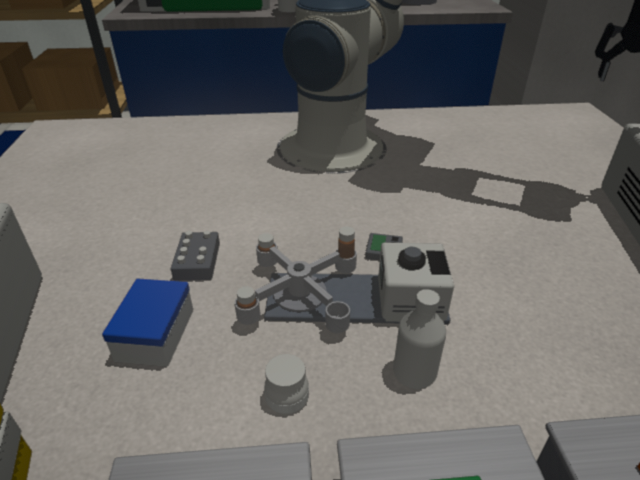

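View pics/top0.png

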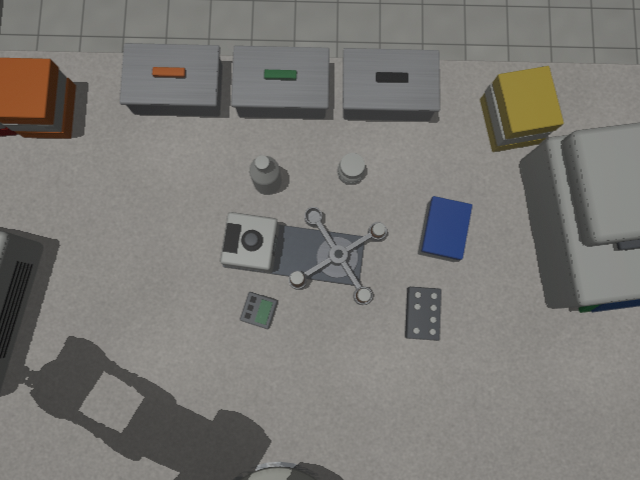

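View pics/wrist0.png

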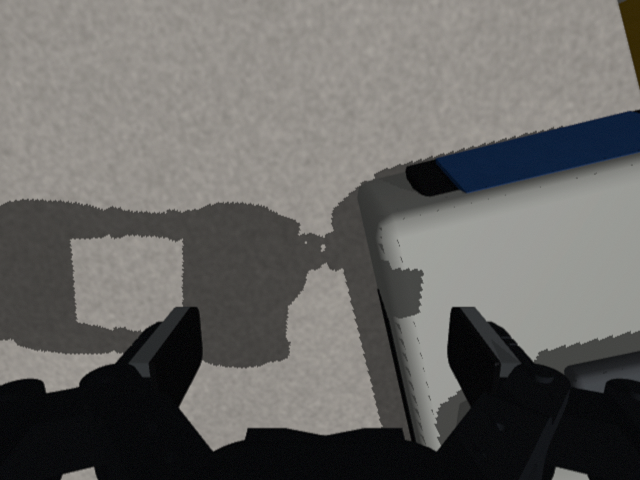

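```bash
cat > h.py <<'E'
import numpy as np, cv2
def load(n): return dict(np.load(n))
def ray(c,u,v,z):
    K=c["camera_matrix"];T=c["T"]
    d=T[:3,:3]@np.linalg.inv(K)@np.array([u,v,1.]);o=T[:3,3]
    return o+d*(z-o[2])/d[2]
def proj(c,p):
    T=np.linalg.inv(c["T"]);q=T[:3,:3]@np.array(p)+T[:3,3];q=c["camera_matrix"]@q
    return q[:2]/q[2]
def cloud(c):
    v,u=np.mgrid[0:480,0:640];d=c["depth"];K=c["camera_matrix"]
    P=np.stack([(u-K[0,2])/K[0,0]*d,(v-K[1,2])/K[1,1]*d,d],-1)
    W=P@c["T"][:3,:3].T+c["T"][:3,3];W[d==0]=np.nan
    return W
E
python3 - <<'E'
from h import *
c=load("pics/top0.npz");im=c["img"][190:340,210:410,::-1]
cv2.imwrite("pics/topcrop.png",cv2.resize(im,None,fx=4,fy=4,interpolation=cv2.INTER_CUBIC))
W=cloud(c)[190:340,210:410]
z=np.clip(W[...,2]*1000,0,160);cv2.imwrite("pics/topz.png",cv2.resize((np.nan_to_num(z)*1.6).astype(np.uint8),None,fx=4,fy=4,interpolation=cv2.INTER_NEAREST))
for (u,v) in [(338,254),(314,215),(379,229),(364,295),(298,278),(252,239),(270,220)]:
    print(u,v,cloud(c)[v,u].round(4))
E
```

```text
338 254 [ 0.5734 -0.1132  0.0725]
314 215 [ 0.6644 -0.0619  0.0255]
379 229 [ 0.628  -0.1981  0.0725]
364 295 [ 0.4896 -0.1677  0.0734]
298 278 [ 0.5194 -0.032   0.0991]
252 239 [0.5957 0.0626 0.1069]
270 220 [0.6392 0.029  0.0876]
```

View pics/topcrop.png

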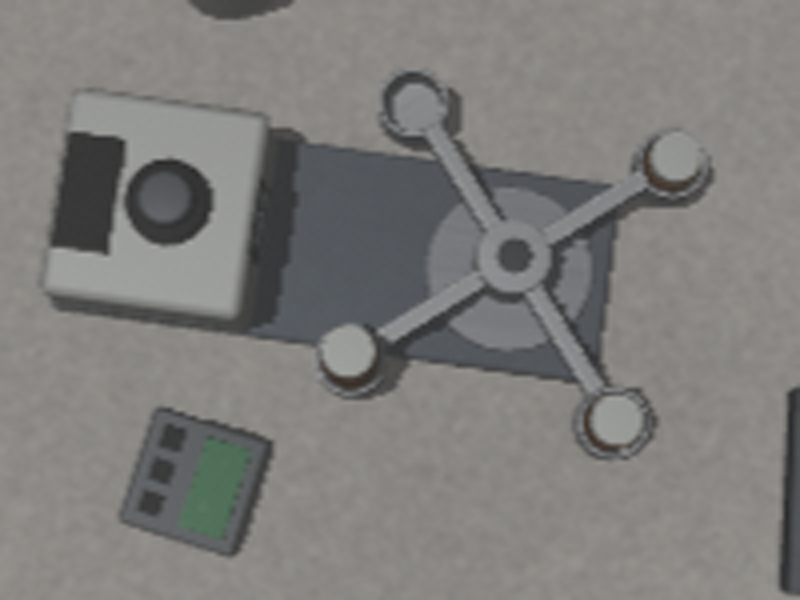

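View pics/topz.png

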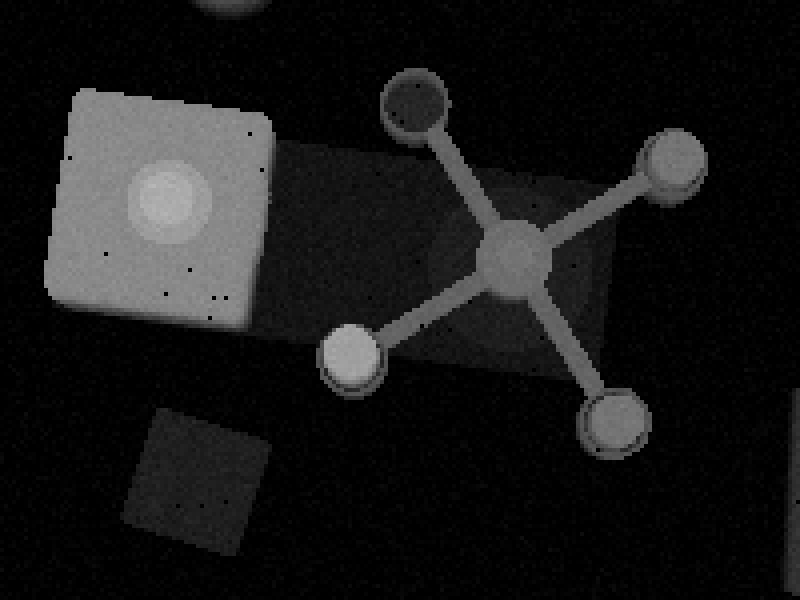

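```bash
cat > meas.py <<'E'
from h import *
def meas(c):
    W=cloud(c);x,y,z=W[...,0],W[...,1],W[...,2];out={}
    def comp(mask,seed):
        m=mask.astype(np.uint8);n,l=cv2.connectedComponents(m)
        k=l[seed[1]-6:seed[1]+7,seed[0]-6:seed[0]+7];k=k[k>0];return l==np.bincount(k).argmax()
    inb=(y<0.15)&(y>-0.3)&(x>0.4)&(x<0.75)
    # housing top
    m=inb&(z>.080)&(z<.115)&(y>-0.01)
    m=cv2.morphologyEx((m).astype(np.uint8),cv2.MORPH_OPEN,np.ones((9,9)))>0
    n,l,s,ce=cv2.connectedComponentsWithStats(m.astype(np.uint8));k=1+s[1:,4].argmax();m=l==k
    r=cv2.findContours(m.astype(np.uint8),cv2.RETR_EXTERNAL,cv2.CHAIN_APPROX_NONE)[0][0][:,0,:]
    pts=np.array([ray(c,u,v,.085)[:2] for u,v in r])*1000
    rr=cv2.minAreaRect(pts.astype(np.float32));out["house"]=rr
    mb=m&(z>.0985)  # button
    vv,uu=np.nonzero(mb);out["button"]=(ray(c,uu.mean(),vv.mean(),.105).round(4),np.median(z[mb]),len(vv))
    return out
E
python3 - <<'E'
from meas import *
c=load("pics/top0.npz");W=cloud(c);z=W[...,2]
print(meas(c))
box=cv2.boxPoints(meas(c)["house"]);print(box.round(1))
def cen(u,v,r,zlo,zhi,h):
    yy,xx=np.mgrid[0:480,0:640];m=(np.hypot(xx-u,yy-v)<r)&(z>zlo)&(z<zhi)
    vv,uu=np.nonzero(m);cc,rad=cv2.minEnclosingCircle(np.stack([uu,vv],1).astype(np.float32))
    return ray(c,uu.mean(),vv.mean(),h)[:3].round(4), ray(c,*cc,h)[:2].round(4), rad, np.median(z[m])
hub=cen(338,254,9,.064,.08,.072)
print("hub",hub)
P={}
for n,u,v,lo,hi,h in [("tall",298,278,.088,.11,.099),("a",379,229,.064,.08,.072),("b",364,295,.064,.08,.072),("button",252,240,.0985,.12,.107)]:
    r=cen(u,v,11,lo,hi,h);d=r[0][:2]-hub[0][:2];print(n,r,"dist",np.hypot(*d),"ang",np.degrees(np.arctan2(d[1],d[0])))
E
```

```text
{'house': ((596.414306640625, 71.73033905029297), (103.18830871582031, 107.90076446533203), 83.77340698242188), 'button': (array([0.5949, 0.0634, 0.105 ]), np.float64(0.10591209127280155), 209)}
[[537.2  26.3]
 [644.5  14.6]
 [655.6 117.2]
 [548.4 128.9]]
hub (array([ 0.5735, -0.1133,  0.072 ]), array([ 0.5735, -0.1132]), 8.944372177124023, np.float64(0.06888808193067031))
tall (array([ 0.5201, -0.0301,  0.099 ]), array([ 0.5202, -0.03  ]), 6.695056915283203, np.float64(0.09936181706108904)) dist 0.09886253081931495 ang 122.69344012696007
a (array([ 0.6279, -0.1977,  0.072 ]), array([ 0.6258, -0.194 ]), 8.602425575256348, np.float64(0.07246661280784172)) dist 0.1004127481946391 ang -57.19620533133886
b (array([ 0.4906, -0.1677,  0.072 ]), array([ 0.4931, -0.1656]), 7.966047286987305, np.float64(0.07280207499575397)) dist 0.0991552822596961 ang -146.7266217058138
button (array([0.5946, 0.0632, 0.107 ]), array([0.593 , 0.0632]), 10.351483345031738, np.float64(0.10591209127280155)) dist 0.1777567438945707 ang 83.18282906098254
```

The pictures show the hub at about (338,254) px in the top view. The tall vial is at (298,278), the empty cup at (314,215), the short vials at (379,229) and (364,295), and the reader button at (252,240). The tall vial sits at about 123° and the reader at about 83.3°, so the carrier must turn about 39.5° clockwise. I'll push the empty-cup arm, at about 33°. First I shut the fingers and turn the tool to face that arm.

```bash
python3 -m handwheel '[[0,0,0.07,0,0,0,1],[0,0,0.07,0,0,0,1],[0,0,0.07,0,0,0,1],[0,0,0.07,0,0,0,1],[0,0,0.07,0,0,0,1]]'
cat > plan.py <<'E'
from bench import status
import numpy as np,sys
np.set_printoptions(suppress=True,precision=4)
def to(p,q=None):
    o=status.get_obs();R=o["orientation"]
    d=R.T@(np.array(p)-o["tcp_pos"])
    xa=np.degrees(np.arctan2(R[1,0],R[0,0]))
    print("t",o["t"],"tcp",o["tcp_pos"],"x-ang",round(xa,2),"shift mm",(d*1000).round(1),"units",(d/.04).round(3),"F",o["ft_force"].round(2),"w",round(o["width"],4),"tilt",R[:,2].round(4))
AX=np.array([.5738,-.1136])
def stand(arm,off,r=.052,z=.048):
    a=np.radians(arm);u=np.array([np.cos(a),np.sin(a)]);n=np.array([-u[1],u[0]])
    return [*(AX+r*u+off*n),z]
if __name__=="__main__":
    arm,off,z=map(float,sys.argv[1:4]);p=stand(arm,off,z=z);print(np.round(p,4));to(p)
E
python3 plan.py 33 0.035 0.2
```

```text
t: 0.78
tcp_pos: [0.266, 0.5654, 0.231]
orientation: [[0.838, 0.546, -0.0], [0.546, -0.838, -0.0], [-0.0, 0.0, -1.0]]
ft_force: [-0.5, 0.2, -0.4]
width: 0.0001
[ 0.5983 -0.0559  0.2   ]
t 0.775 tcp [0.266  0.5654 0.231 ] x-ang 33.09 shift mm [-60.8 702.   31.2] units [-1.52 17.55  0.78] F [-0.52  0.17 -0.43] w 0.0001 tilt [-0.0003 -0.0005 -1.    ]
```

```bash
python3 -m handwheel '[[0,0,0,-0.08,0.9,0,1],[0,0,0,-0.08,0.9,0,1],[0,0,0,-0.08,0.9,0,1],[0,0,0,-0.08,0.9,0,1],[0,0,0,-0.08,0.9,0,1]]' >/dev/null
python3 -m handwheel '[[0,0,0,-0.08,0.9,0,1],[0,0,0,-0.08,0.9,0,1],[0,0,0,-0.08,0.9,0,1],[0,0,0,-0.08,0.9,0,1],[0,0,0,-0.08,0.9,0,1]]'
python3 -m handwheel '[[0,0,0,-0.08,0.9,0,1],[0,0,0,-0.08,0.9,0,1],[0,0,0,-0.08,0.9,0,1],[0,0,0,-0.08,0.9,0,1],[0,0,0,-0.08,0.9,0,1]]' >/dev/null
python3 plan.py 33 0.035 0.2
```

```text
t: 2.02
tcp_pos: [0.4374, 0.246, 0.2312]
orientation: [[0.836, 0.549, -0.0], [0.549, -0.836, -0.0], [-0.0, -0.0, -1.0]]
ft_force: [1.2, -0.2, 0.2]
width: -0.0002
[ 0.5983 -0.0559  0.2   ]
t 2.65 tcp [0.5228 0.0867 0.2312] x-ang 33.3 shift mm [-15.2 160.7  31.2] units [-0.379  4.017  0.779] F [1.22 0.06 0.15] w -0.0002 tilt [-0.0003  0.     -1.    ]
```

```bash
python3 -m handwheel '[[0,0,0,-0.08,0.8,0,1],[0,0,0,-0.08,0.8,0,1],[0,0,0,-0.08,0.8,0.2,1],[0,0,0,-0.08,0.8,0.3,1],[0,0,0,-0.06,0.8,0.3,1]]'
python3 plan.py 33 0.035 0.048
python3 - <<'E'
from bench import eyes
import cv2,numpy as np
for n in ["top","wrist"]:
    c=eyes.read_camera(n);np.savez(f"pics/{n}1.npz",**c);im=c["img"][:,:,::-1]
    if n=="top": im=cv2.resize(im[150:350,210:410],None,fx=3,fy=3)
    cv2.imwrite(f"pics/{n}1.png",im)
E
```

```text
t: 3.28
tcp_pos: [0.5979, -0.0552, 0.1988]
orientation: [[0.836, 0.549, -0.0], [0.549, -0.836, 0.0], [-0.0, -0.0, -1.0]]
ft_force: [0.2, 0.3, 0.4]
width: 0.0001
[ 0.5983 -0.0559  0.048 ]
t 3.275 tcp [ 0.5979 -0.0552  0.1988] x-ang 33.3 shift mm [  0.    0.9 150.8] units [0.001 0.022 3.769] F [0.23 0.34 0.43] w 0.0001 tilt [-0.0003  0.0001 -1.    ]
```

View pics/wrist1.png

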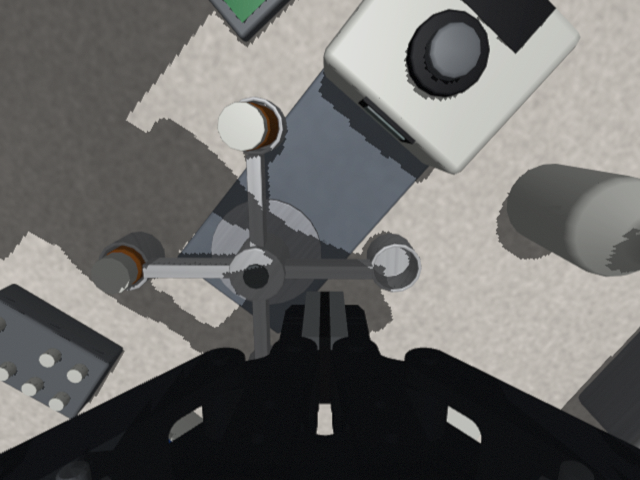

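View pics/top1.png

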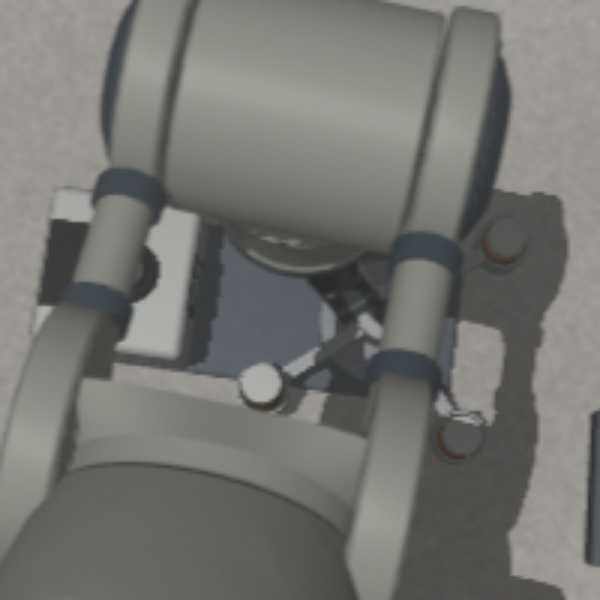

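The wrist view shows the hub at (257,276), the empty cup at (395,262), the tall vial's cap at (245,125) and the button at (455,50). The fingertips end near (325,300). I'll cross-check the axis and angles from this view.

```bash
cat > wm.py <<'E'
from meas import *
def circ(c,W,u,v,r,lo,hi,h):
    z=W[...,2];yy,xx=np.mgrid[0:480,0:640];m=((np.hypot(xx-u,yy-v)<r)&(z>lo)&(z<hi)).astype(np.uint8)
    m=cv2.morphologyEx(m,cv2.MORPH_OPEN,np.ones((5,5)))
    n,l,s,ce=cv2.connectedComponentsWithStats(m);k=1+s[1:,4].argmax()
    ct=max(cv2.findContours((l==k).astype(np.uint8),cv2.RETR_EXTERNAL,cv2.CHAIN_APPROX_NONE)[0],key=len)[:,0,:]
    P=np.array([ray(c,a,b,h)[:2] for a,b in ct])
    A=np.c_[2*P,np.ones(len(P))];s_=np.linalg.lstsq(A,(P**2).sum(1),rcond=None)[0]
    return s_[:2],np.sqrt(s_[2]+s_[:2]@s_[:2]),np.median(z[l==k])
E
python3 - <<'E'
from wm import *
c=load("pics/wrist1.npz");W=cloud(c)
hub=None
for n,u,v,r,lo,hi,h in [("hub",257,276,32,.0675,.08,.072),("tall",242,125,45,.09,.11,.099),("btn",455,50,45,.1,.12,.107)]:
    p,rad,zz=circ(c,W,u,v,r,lo,hi,h)
    if n=="hub":hub=p
    d=p-hub;print(n,p.round(4),"rad",rad.round(4),"z",zz.round(4),"dist",np.hypot(*d).round(4),"ang",np.degrees(np.arctan2(d[1],d[0])).round(2))
E
```

```text
hub [ 0.5759 -0.1114] rad 0.009 z 0.0718 dist 0.0 ang 0.0
tall [ 0.5223 -0.0274] rad 0.0132 z 0.0989 dist 0.0997 ang 122.52
btn [0.5959 0.066 ] rad 0.0135 z 0.1068 dist 0.1785 ang 83.57
```

Heights and distances agree: 99.7 mm to the vial, 178.5 mm to the button, and about 2 mm between the two views. I'll descend beside the arm.

```bash
python3 -m handwheel '[[0,0,0,0,0,0.8,1],[0,0,0,0,0,0.8,1],[0,0,0,0,0,0.8,1],[0,0,0,0,0,0.7,1],[0,0,0,0,0,0.6,1]]'
python3 plan.py 33 0.016 0.048
```

```text
t: 4.0
tcp_pos: [0.5971, -0.0537, 0.0503]
orientation: [[0.836, 0.549, -0.001], [0.549, -0.836, 0.0], [-0.001, -0.001, -1.0]]
ft_force: [1.4, -0.7, -0.7]
width: 0.0001
[ 0.6087 -0.0719  0.048 ]
t 4.0 tcp [ 0.5971 -0.0537  0.0503] x-ang 33.32 shift mm [-0.3 21.6  2.3] units [-0.008  0.539  0.057] F [ 1.38 -0.68 -0.67] w 0.0001 tilt [-0.0008  0.0002 -1.    ]
```

Run:
```python
from bench import eyes
import cv2,numpy as np
c=eyes.read_camera("scene");np.savez("pics/scene2.npz",**c);im=c["img"][:,:,::-1]
cv2.imwrite("pics/scene2.png",cv2.resize(im[150:350,200:480],None,fx=2.8,fy=2.8))
```

```text
(no output)
```

View pics/scene2.png

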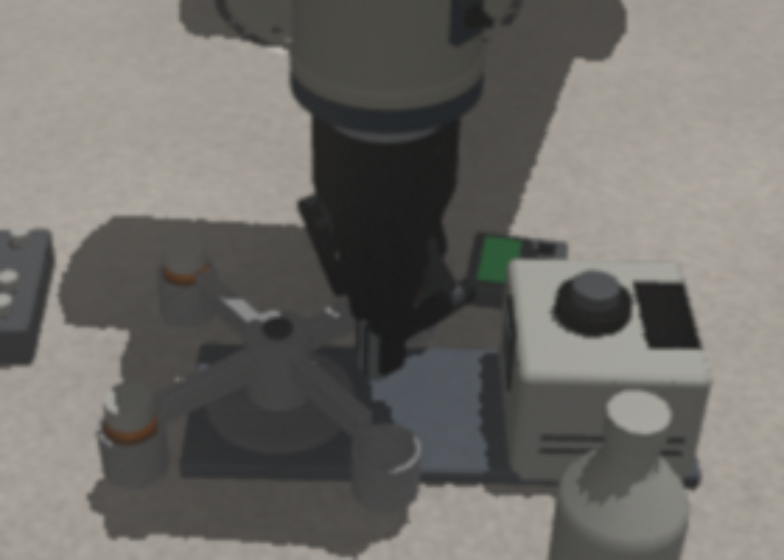

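```bash
python3 -m handwheel '[[0,0,0,0,0.15,0.02,1],[0,0,0,0,0.12,0.02,1],[0,0,0,0,0.1,0.02,1],[0,0,0,0,0.08,0,1],[0,0,0,0,0.05,0,1]]'
python3 -m handwheel '[[0,0,0.02,0.011,0.041,0,1],[0,0,0.02,0.011,0.041,0,1],[0,0,0.033,0.019,0.069,0,1],[0,0,0.033,0.019,0.069,0,1],[0,0,0.033,0.019,0.069,0,1]]'
python3 plan.py 20 0.016 0.048
python3 - <<'E'
from bench import eyes
import cv2,numpy as np
c=eyes.read_camera("wrist");np.savez("pics/wrist3.npz",**c);im=c["img"][:,:,::-1]
cv2.imwrite("pics/wrist3.png",im)
E
```

```text
t: 4.68
tcp_pos: [0.6088, -0.0712, 0.0491]
orientation: [[0.836, 0.549, 0.0], [0.549, -0.836, -0.0], [0.0, 0.0, -1.0]]
ft_force: [-0.1, -0.1, 0.1]
width: -0.0002
t: 5.3
tcp_pos: [0.6169, -0.0795, 0.0489]
orientation: [[0.936, 0.352, -0.0], [0.352, -0.936, 0.0], [-0.0, -0.0, -1.0]]
ft_force: [-0.7, 0.4, 1.9]
width: -0.0
[ 0.6172 -0.0808  0.048 ]
t 5.3 tcp [ 0.6169 -0.0795  0.0489] x-ang 20.62 shift mm [-0.2  1.3  0.9] units [-0.005  0.033  0.023] F [-0.66  0.43  1.89] w -0.0 tilt [-0.0001  0.0001 -1.    ]
```

View pics/wrist3.png

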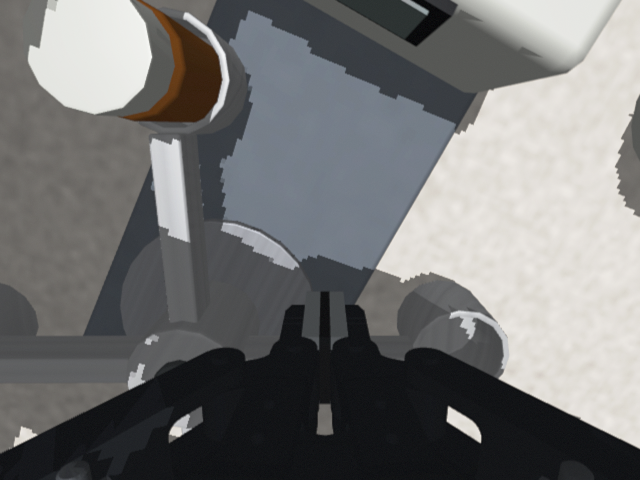

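The finger is following the empty arm: tall vial cap at (90,50), finger at (325,295) against the bar. I'll keep going along the arc.

```bash
python3 -m handwheel '[[0,0,0.04,0.022,0.083,0,1],[0,0,0.04,0.022,0.083,0,1],[0,0,0.04,0.022,0.083,0,1],[0,0,0.04,0.022,0.083,0,1],[0,0,0.025,0.014,0.052,0,1]]'
python3 plan.py 3 0.016 0.048
python3 - <<'E'
from bench import eyes
import cv2,numpy as np
c=eyes.read_camera("wrist");np.savez("pics/wrist4.npz",**c);im=c["img"][:,:,::-1]
cv2.imwrite("pics/wrist4.png",im)
c=eyes.read_camera("top");np.savez("pics/top4.npz",**c);im=c["img"][:,:,::-1]
cv2.imwrite("pics/top4.png",cv2.resize(im[190:340,210:410],None,fx=4,fy=4))
E
```

```text
t: 5.98
tcp_pos: [0.6245, -0.0934, 0.0488]
orientation: [[0.998, 0.07, -0.0], [0.07, -0.998, 0.0], [-0.0, -0.0, -1.0]]
ft_force: [0.6, 1.8, 0.2]
width: -0.0001
[ 0.6249 -0.0949  0.048 ]
t 5.975 tcp [ 0.6245 -0.0934  0.0488] x-ang 4.04 shift mm [0.3 1.5 0.8] units [0.006 0.038 0.02 ] F [0.61 1.8  0.21] w -0.0001 tilt [-0.0001  0.0002 -1.    ]
```

View pics/wrist4.png

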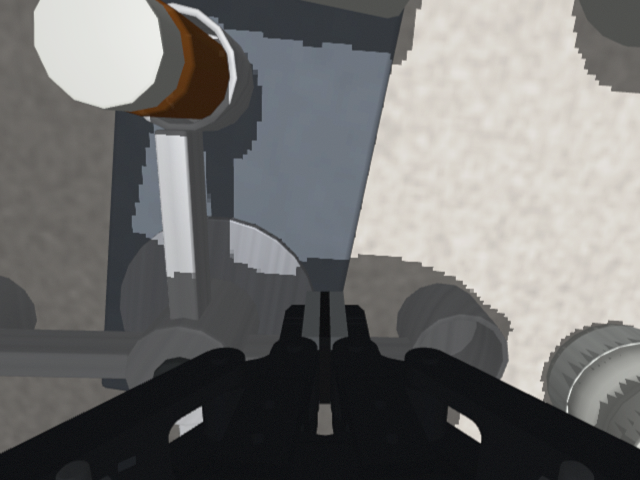

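View pics/top4.png

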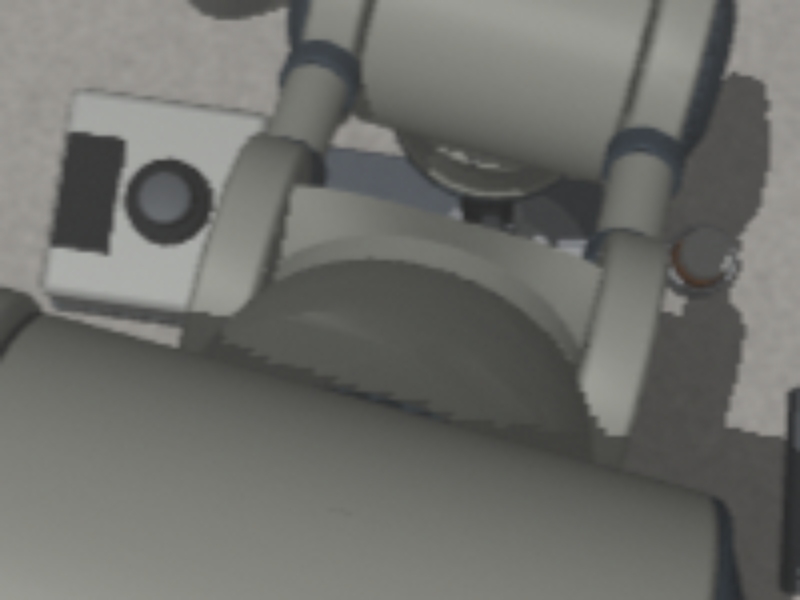

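Run:
```python
from wm import *
c=load("pics/wrist4.npz");W=cloud(c)
p,rad,zz=circ(c,W,100,45,80,.092,.108,.099)
for AX in ([.5759,-.1114],[.5738,-.1136]):
    d=p-np.array(AX);print("tall",p.round(4),rad.round(4),zz,np.hypot(*d),np.degrees(np.arctan2(d[1],d[0])))
# arm top points
z=W[...,2]
m=(z>.056)&(z<.066)&(np.mgrid[0:480,0:640][0]<270)&(np.mgrid[0:480,0:640][0]>145)&(np.mgrid[0:480,0:640][1]<225)&(np.mgrid[0:480,0:640][1]>120)
P=W[m][:,:2];l=cv2.fitLine(P.astype(np.float32),cv2.DIST_HUBER,0,.001,.001).ravel();print("arm",len(P),np.degrees(np.arctan2(l[1],l[0])),l)
c=load("pics/top4.npz");W=cloud(c)
p,rad,zz=circ(c,W,386,252,11,.066,.08,.072)
d=p-np.array([.5738,-.1136]);print("a",p.round(4),rad.round(4),zz,np.hypot(*d),np.degrees(np.arctan2(d[1],d[0]))+180)
```

```text
tall [ 0.5726 -0.0136] 0.0127 0.09884339998625488 0.09785099881993806 91.95481186998933
tall [ 0.5726 -0.0136] 0.0127 0.09884339998625488 0.10000171472435036 90.70922644845238
arm 4463 -86.4915 [ 0.06119653 -0.99812573  0.5740497  -0.05195231]
a [ 0.5784 -0.2139] 0.0123 0.07241723460710647 0.10042653218507226 92.6312286664124
```

The arm is now at about 92.5–93.5°, so about 9–10° remains. I'll push about 6° more, then measure carefully.

```bash
python3 -m handwheel '[[0,0,0.014,0.008,0.029,0,1],[0,0,0.018,0.01,0.037,0,1],[0,0,0.018,0.01,0.037,0,1],[0,0,0.016,0.009,0.033,0,1],[0,0,0,0,0,0,1]]'
python3 plan.py -3 0.016 0.048
python3 - <<'E'
from bench import eyes
import cv2,numpy as np
c=eyes.read_camera("wrist");np.savez("pics/wrist5.npz",**c);im=c["img"][:,:,::-1]
cv2.imwrite("pics/wrist5.png",im)
c=eyes.read_camera("top");np.savez("pics/top5.npz",**c);im=c["img"][:,:,::-1]
c=eyes.read_camera("scene");np.savez("pics/scene5.npz",**c);im=c["img"][:,:,::-1]
cv2.imwrite("pics/scene5.png",cv2.resize(im[150:350,200:480],None,fx=2.8,fy=2.8))
E
cat > m2.py <<'E'
from wm import *
import sys
k=sys.argv[1]
AX=np.array([.5738,-.1136])
c=load(f"pics/wrist{k}.npz");W=cloud(c);z=W[...,2];v,u=np.mgrid[0:480,0:640]
p,rad,zz=circ(c,W,100,45,85,.092,.108,.099)
d=p-AX;print("tall",p.round(4),rad.round(4),zz,np.hypot(*d),np.degrees(np.arctan2(d[1],d[0])))
m=(z>.058)&(z<.066)&(v<270)&(v>150)&(u<225)&(u>120)
P=W[m][:,:2];l=cv2.fitLine(P.astype(np.float32),cv2.DIST_HUBER,0,.001,.001).ravel();print("arm",len(P),np.degrees(np.arctan2(l[1],l[0])),l)
# foot right edge: first bench column right of foot, z drop
E_=[]
for r in range(60,255,3):
    zz=z[r,300:460];ok=np.nonzero(zz>.007)[0]
    if len(ok) and ok[-1]<150: E_.append(ray(c,300+ok[-1]+.5,r,.012)[:2])
E_=np.array(E_,np.float32);l=cv2.fitLine(E_,cv2.DIST_HUBER,0,.001,.001).ravel();print("foot",len(E_),np.degrees(np.arctan2(l[1],l[0])),l)
c=load(f"pics/top{k}.npz");W=cloud(c)
p,rad,zz=circ(c,W,386,255,13,.066,.08,.072)
d=p-AX;print("a",p.round(4),rad.round(4),zz,np.hypot(*d),np.degrees(np.arctan2(d[1],d[0]))+180)
E
python3 m2.py 4;python3 m2.py 5
```

```text
t: 6.7
tcp_pos: [0.6262, -0.0991, 0.0489]
orientation: [[0.999, -0.032, 0.0], [-0.032, -0.999, -0.0], [0.0, 0.0, -1.0]]
ft_force: [0.5, 0.5, -0.2]
width: -0.0001
[ 0.6266 -0.1003  0.048 ]
t 6.7 tcp [ 0.6262 -0.0991  0.0489] x-ang -1.83 shift mm [0.4 1.3 0.9] units [0.01  0.032 0.022] F [ 0.5   0.54 -0.16] w -0.0001 tilt [ 0.     -0.0002 -1.    ]
tall [ 0.5726 -0.0136] 0.0127 0.09884339998625488 0.10000171472435036 90.70922644845238
arm 4055 -87.320206 [ 0.04675407 -0.99890643  0.57382846 -0.05444099]
foot 65 83.440765 [ 0.1142302   0.99345434  0.63936514 -0.03722731]
a [ 0.5784 -0.2139] 0.0123 0.07241723460710647 0.10042653218507226 92.6312286664124
tall [ 0.5843 -0.0141] 0.0126 0.09884575737651234 0.100032397091959 83.98842173413628
arm 4036 85.63142 [ 0.07617225  0.9970947   0.5806245  -0.05524179]
foot 65 83.412605 [ 0.11471847  0.9933981   0.6376986  -0.05288099]
a [ 0.5668 -0.214 ] 0.0121 0.07243024522192731 0.10064353436927685 85.98923072166524
```

View pics/wrist5.png

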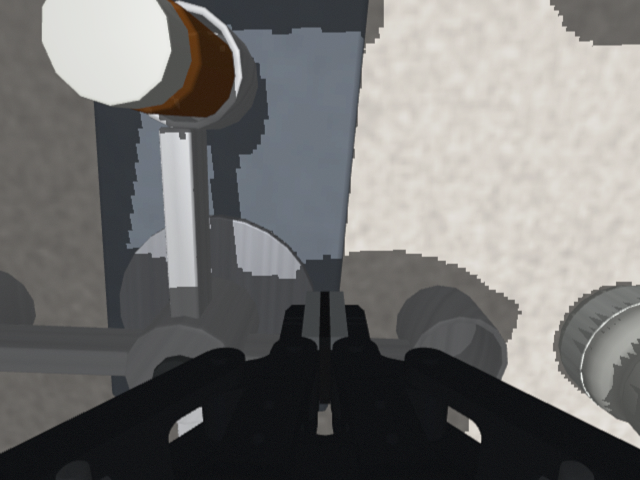

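View pics/scene5.png

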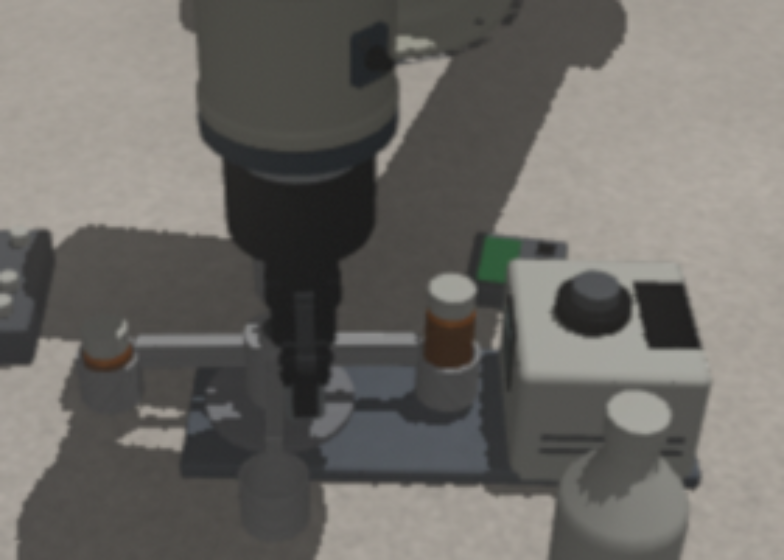

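The foot edge gives the station direction as 83.4° and the carrier stands at about 85.7°. One more gentle nudge of about 2°.

```bash
python3 -m handwheel '[[0,0,0.005,0.003,0.01,0,1],[0,0,0.006,0.003,0.013,0,1],[0,0,0.006,0.003,0.013,0,1],[0,0,0.005,0.003,0.01,0,1],[0,0,0,0,0,0,1]]'
python3 plan.py -3 0.016 0.048
python3 - <<'E'
from bench import eyes
import cv2,numpy as np
c=eyes.read_camera("wrist");np.savez("pics/wrist6.npz",**c)
c=eyes.read_camera("top");np.savez("pics/top6.npz",**c)
E
python3 m2.py 6
```

```text
t: 7.48
tcp_pos: [0.6267, -0.1008, 0.0489]
orientation: [[0.998, -0.066, 0.0], [-0.066, -0.998, -0.0], [0.0, 0.0, -1.0]]
ft_force: [-0.7, 1.2, 1.2]
width: -0.0
[ 0.6266 -0.1003  0.048 ]
t 7.475 tcp [ 0.6267 -0.1008  0.0489] x-ang -3.79 shift mm [-0.1 -0.4  0.9] units [-0.003 -0.01   0.023] F [-0.71  1.18  1.15] w -0.0 tilt [ 0.0001 -0.0001 -1.    ]
tall [ 0.5875 -0.0144] 0.0126 0.0988456060580331 0.10012987074520484 82.1647032822244
arm 4045 83.82854 [ 0.10750407  0.99420464  0.58244795 -0.05544885]
foot 65 83.42739 [ 0.1144622   0.9934276   0.638454   -0.04661361]
a [ 0.5639 -0.2144] 0.0115 0.07290131559621671 0.10133184200273819 84.40198282689249
```

Nearly there. I'll back off, lift, and look at it all unobstructed.

```bash
python3 -m handwheel '[[0,0,0,0,-0.1,0,1],[0,0,0,0,-0.2,0,1],[0,0,0,0,-0.2,-0.3,1],[0,0,0,0,0,-0.8,1],[0,0,0,0,0,-0.8,1]]'
python3 -m handwheel '[[0,0,0,0,0,-0.8,1],[0,0,0,0,0,-0.9,1],[0,0,0,0,0,-0.9,1],[0,0,0,0,0,-0.5,1],[0,0,0,0,0,0,1]]'
python3 - <<'E'
from bench import eyes
import cv2,numpy as np
c=eyes.read_camera("wrist");np.savez("pics/wrist7.npz",**c);cv2.imwrite("pics/wrist7.png",c["img"][:,:,::-1])
c=eyes.read_camera("top");np.savez("pics/top7.npz",**c);cv2.imwrite("pics/top7.png",cv2.resize(c["img"][150:350,210:410,::-1],None,fx=3,fy=3))
E
```

```text
t: 8.2
tcp_pos: [0.6279, -0.0801, 0.1264]
orientation: [[0.998, -0.065, 0.0], [-0.065, -0.998, -0.0], [0.0, 0.0, -1.0]]
ft_force: [-0.1, -0.2, -0.6]
width: 0.0005
t: 8.82
tcp_pos: [0.6286, -0.0804, 0.2511]
orientation: [[0.998, -0.065, 0.003], [-0.065, -0.998, -0.001], [0.004, 0.001, -1.0]]
ft_force: [-0.3, 0.2, -0.2]
width: 0.0003
```

View pics/wrist7.png

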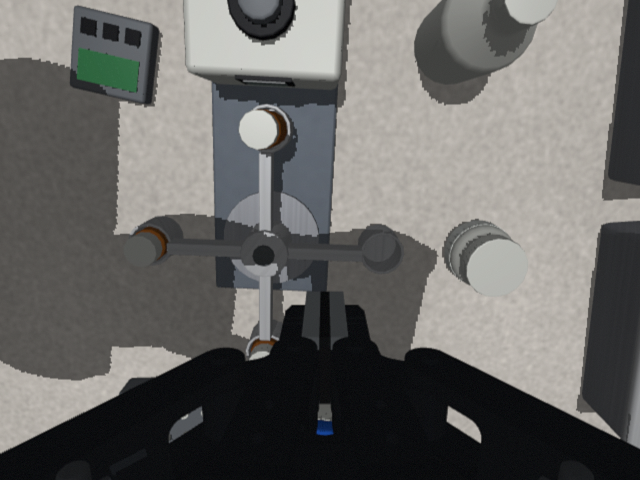

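View pics/top7.png

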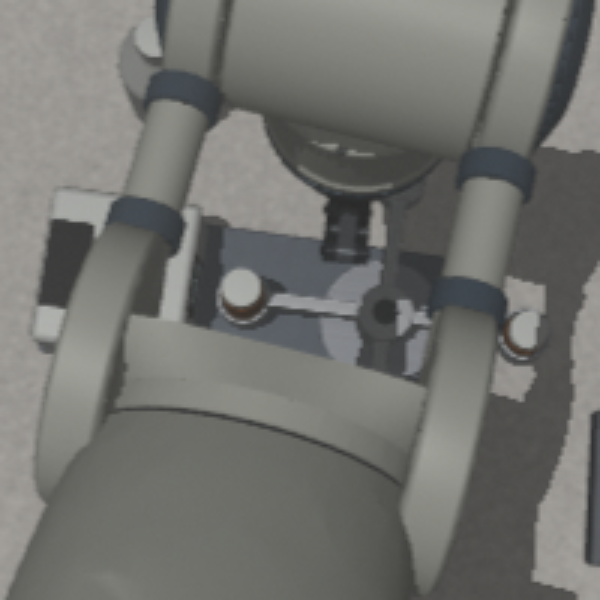

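```bash
cat > m3.py <<'E'
from wm import *
import sys
k=sys.argv[1];c=load(f"pics/wrist{k}.npz");W=cloud(c);z=W[...,2];v,u=np.mgrid[0:480,0:640]
ang=lambda d:np.degrees(np.arctan2(d[1],d[0]))
def line(E_):
    l=cv2.fitLine(np.array(E_,np.float32),cv2.DIST_HUBER,0,.001,.001).ravel();l=l if l[1]>0 else -l*np.array([1,1,-1,-1]);return l
hub=circ(c,W,264,255,26,.066,.08,.072);tall=circ(c,W,263,130,26,.09,.11,.099)
print("hub",hub,"tall",tall);d=tall[0]-hub[0];print("tall-hub",np.hypot(*d),ang(d))
# foot edges
L=[];R=[]
for r in range(95,200,3):
    row=z[r,:];a=np.nonzero((row[180:300]>.007)&(row[180:300]<.018))[0];b=np.nonzero((row[270:380]>.007)&(row[270:380]<.018))[0]
    L.append(ray(c,180+a[0]-.5,r,.012)[:2]);R.append(ray(c,270+b[-1]+.5,r,.012)[:2])
l=line(L);rr=line(R);print("foot L",ang(l),"R",ang(rr))
def off(l,p): n=np.array([-l[1],l[0]]);return (p-l[2:])@n
for n,p in(("hub",hub[0]),("tall",tall[0])): print(n,"from L,R mm",(off(l,p)*1000).round(2),(off(rr,p)*1000).round(2))
# arm toward tall : midpoints of top face per row
M=[]
for r in range(162,225,3):
    a=np.nonzero((z[r,245:290]>.057)&(z[r,245:290]<.068))[0]
    if len(a)>4: M.append(ray(c,245+a.mean(),r,.062)[:2])
l=line(M);print("arm",len(M),ang(l)); print("hub off arm",off(l,hub[0])*1000)
# housing side edges at z .085
L=[];R=[]
for r in range(5,60,3):
    a=np.nonzero((z[r,150:400]>.08)&(z[r,150:400]<.09))[0]
    L.append(ray(c,150+a[0]-.5,r,.085)[:2]);R.append(ray(c,150+a[-1]+.5,r,.085)[:2])
l=line(L);rr=line(R);print("house L",ang(l),"R",ang(rr))
for n,p in(("hub",hub[0]),("tall",tall[0])): print(n,"from L,R mm",(off(l,p)*1000).round(2),(off(rr,p)*1000).round(2))
E
python3 m3.py 7
```

```text
hub (array([ 0.57684224, -0.11029079]), np.float64(0.018886547016784667), np.float64(0.06819895727132391)) tall (array([ 0.58679885, -0.01237522]), np.float64(0.012857258760563052), np.float64(0.09897899032627899))
tall-hub 0.09842049476681883 84.19379689070918
foot L 83.47264 R 83.49469
hub from L,R mm -55.04 54.18
tall from L,R mm -53.8 55.38
arm 21 84.0739
hub off arm -0.44804982795100584
house L 82.922775 R 83.527115
hub from L,R mm -55.29 53.83
tall from L,R mm -53.1 54.98
```

The tall vial's arm is at 84.1° and the station at 83.5°, so the vial is about 1 mm off centre. There is plenty of time, so I'll nudge it another 0.6°.

```bash
python3 -m handwheel '[[0,0,0,0,0,0.9,1],[0,0,0,0,0,0.9,1],[0,0,0,0,0,0.9,1],[0,0,0,0,0,0.9,1],[0,0,0,0,0,0.9,1]]'
python3 -m handwheel '[[0,0,0,0,0,0.5,1],[0,0,0,0,0.15,0.05,1],[0,0,0,0,0.15,0,1],[0,0,0,0,0.1,0,1],[0,0,0,0,0,0,1]]'
python3 - <<'E'
from plan import to
to([.6268,-.1014,.049])
E
```

```text
t: 9.55
tcp_pos: [0.627, -0.0804, 0.0666]
orientation: [[0.998, -0.066, -0.002], [-0.066, -0.998, 0.0], [-0.002, -0.0, -1.0]]
ft_force: [0.3, -0.5, -0.5]
width: 0.0002
t: 10.18
tcp_pos: [0.6272, -0.0972, 0.0476]
orientation: [[0.998, -0.066, 0.001], [-0.066, -0.998, -0.0], [0.001, 0.0, -1.0]]
ft_force: [0.2, 0.5, 0.6]
width: -0.0002
t 10.175 tcp [ 0.6272 -0.0972  0.0476] x-ang -3.81 shift mm [-0.1  4.2 -1.4] units [-0.003  0.105 -0.034] F [0.23 0.47 0.61] w -0.0002 tilt [ 0.0011 -0.0003 -1.    ]
```

```bash
python3 -m handwheel '[[0,0,0,0,0.04,0,1],[0,0,0,0,0.035,0,1],[0,0,0,0,0.02,0,1],[0,0,0,0,0.012,0,1],[0,0,0,0,0,0,1]]'
python3 -m handwheel '[[0,0,0,0,-0.1,0,1],[0,0,0,0,-0.2,0,1],[0,0,0,0,-0.2,-0.3,1],[0,0,0,0,0,-0.8,1],[0,0,0,0,0,-0.9,1]]'
python3 -m handwheel '[[0,0,0,0,0,-0.9,1],[0,0,0,0,0,-0.9,1],[0,0,0,0,0,-0.9,1],[0,0,0,0,0,-0.4,1],[0,0,0,0,0,0,1]]'
python3 - <<'E'
from bench import eyes
import cv2,numpy as np
c=eyes.read_camera("wrist");np.savez("pics/wrist8.npz",**c);cv2.imwrite("pics/wrist8.png",c["img"][:,:,::-1])
E
python3 m3.py 8
```

```text
t: 10.8
tcp_pos: [0.6266, -0.1009, 0.0469]
orientation: [[0.998, -0.066, 0.0], [-0.066, -0.998, 0.0], [0.0, -0.0, -1.0]]
ft_force: [0.8, 1.6, 0.8]
width: 0.0001
t: 11.42
tcp_pos: [0.6277, -0.0803, 0.1282]
orientation: [[0.998, -0.065, -0.001], [-0.065, -0.998, 0.0], [-0.001, -0.0, -1.0]]
ft_force: [0.7, -0.7, -0.7]
width: -0.0
t: 12.05
tcp_pos: [0.6282, -0.0808, 0.2517]
orientation: [[0.998, -0.066, 0.002], [-0.066, -0.998, -0.0], [0.002, 0.0, -1.0]]
ft_force: [0.2, -0.1, -0.4]
width: 0.0001
hub (array([ 0.57673365, -0.1101109 ]), np.float64(0.018684878922560773), np.float64(0.06824171239199794)) tall (array([ 0.58714576, -0.01245857]), np.float64(0.012993857268391402), np.float64(0.09892311494250774))
tall-hub 0.09820586283205088 83.91387167427655
foot L 83.51146 R 83.453026
hub from L,R mm -54.84 54.23
tall from L,R mm -54.15 55.02
arm 21 83.824234
hub off arm -0.5048893962008297
house L 83.60085 R 83.23503
hub from L,R mm -53.22 53.01
tall from L,R mm -52.69 54.17
```

View pics/wrist8.png

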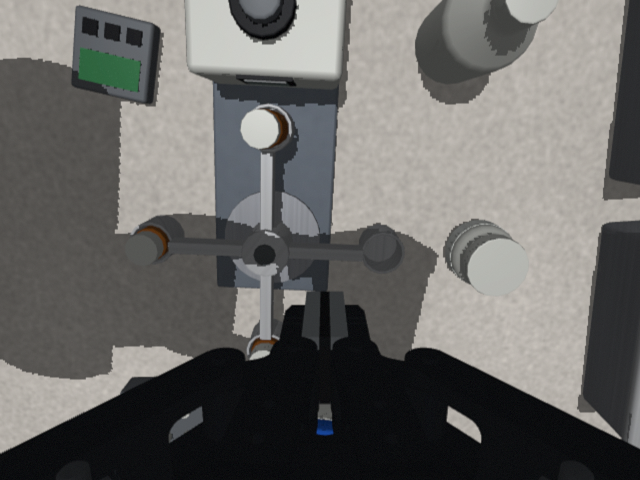

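The arm now reads 83.8° against 83.5° for the station, so the vial is about 0.6 mm from centre, upright and at rest. Next is the button: I'll check the ring height around it and the bottle clearance.

Run:
```python
from wm import *
c=load("pics/top0.npz");W=cloud(c);z=W[...,2]
b=np.array([.595,.065]);r=np.hypot(W[...,0]-b[0],W[...,1]-b[1])
for a in range(0,30,3):
    m=(r>a/1000)&(r<(a+3)/1000);print(a,m.sum(),np.nanmedian(z[m]).round(4),np.nanmin(z[m]).round(4))
m=(z>.03)&(W[...,0]>.65)&(W[...,0]<.78)&(W[...,1]>-.06)&(W[...,1]<.12)
for lo in (.03,.06,.09,.12,.14):
    q=W[m&(z>lo)];print(lo,len(q),q.min(0).round(3),q.max(0).round(3))
from plan import to
to([.595,.065,.135])
```

```text
0 8 0.1074 0.1048
3 18 0.1072 0.1049
6 37 0.1082 0.1039
9 45 0.1069 0.1009
12 65 0.1039 0.0937
15 70 0.0977 0.0931
18 86 0.0974 0.0793
21 94 0.0876 0.0814
24 111 0.0852 0.0813
27 126 0.0855 0.0804
0.03 985 [ 0.65  -0.059  0.03 ] [0.774 0.117 0.156]
0.06 849 [0.65  0.012 0.06 ] [0.774 0.117 0.156]
0.09 696 [0.712 0.013 0.09 ] [0.774 0.074 0.156]
0.12 219 [0.729 0.028 0.12 ] [0.76  0.058 0.156]
0.14 183 [0.729 0.03  0.14 ] [0.76  0.058 0.156]
t 12.1 tcp [ 0.6276 -0.0807  0.2504] x-ang -3.77 shift mm [ -42.1 -143.3  115.4] units [-1.052 -3.582  2.885] F [-0.61 -0.25  0.19] w 0.0002 tilt [-0.0004  0.0001 -1.    ]
```

```bash
python3 -m handwheel '[[0,0,0,-0.21,-0.72,0,1],[0,0,0,-0.21,-0.72,0,1],[0,0,0,-0.21,-0.72,0,1],[0,0,0,-0.21,-0.72,0.3,1],[0,0,0,-0.21,-0.7,0.3,1]]'
python3 -m handwheel '[[0,0,0,0,0,0.8,1],[0,0,0,0,0,0.8,1],[0,0,0,0,0,0.5,1],[0,0,0,0,0,0.1,1],[0,0,0,0,0,0,1]]'
python3 - <<'E'
from bench import eyes
import cv2,numpy as np
from plan import to
to([.595,.065,.101])
c=eyes.read_camera("wrist");cv2.imwrite("pics/wrist9.png",c["img"][:,:,::-1])
c=eyes.read_camera("scene");cv2.imwrite("pics/scene9.png",cv2.resize(c["img"][150:350,200:480,::-1],None,fx=2.8,fy=2.8))
E
```

```text
t: 12.72
tcp_pos: [0.5943, 0.0656, 0.2249]
orientation: [[0.998, -0.066, -0.003], [-0.066, -0.998, 0.0], [-0.003, 0.0, -1.0]]
ft_force: [0.7, -0.1, -0.1]
width: 0.0003
t: 13.35
tcp_pos: [0.5952, 0.0646, 0.1385]
orientation: [[0.998, -0.066, -0.001], [-0.066, -0.998, -0.0], [-0.001, 0.0, -1.0]]
ft_force: [0.7, 0.3, -0.1]
width: 0.0003
t 13.35 tcp [0.5952 0.0646 0.1385] x-ang -3.78 shift mm [-0.2 -0.4 37.5] units [-0.004 -0.009  0.938] F [ 0.66  0.34 -0.14] w 0.0003 tilt [-0.001 -0.    -1.   ]
```

View pics/wrist9.png

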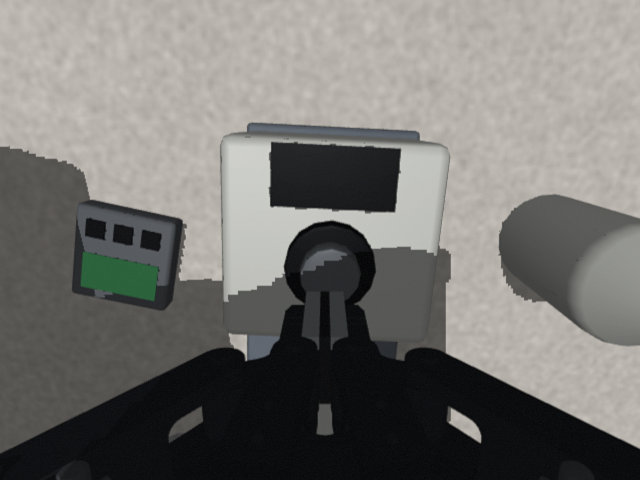

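View pics/scene9.png

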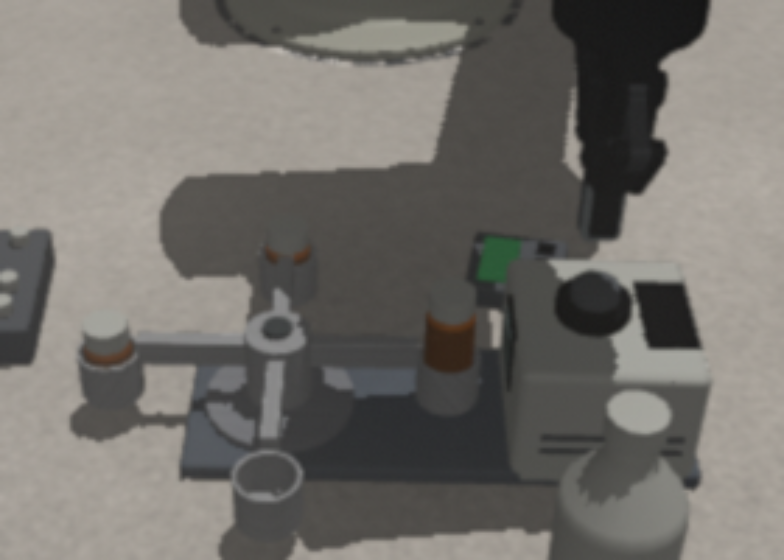

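The wrist view shows the button at about (330,268), in line with the fingers at column 325. The scene view shows the tip hanging over the button. Now I press in steps.

```bash
python3 -m handwheel '[[0,0,0,0,0,0.3,1],[0,0,0,0,0,0.25,1],[0,0,0,0,0,0.15,1],[0,0,0,0,0,0.06,1],[0,0,0,0,0,0.05,1]]'
python3 -m handwheel '[[0,0,0,0,0,0.04,1],[0,0,0,0,0,0.04,1],[0,0,0,0,0,0.03,1],[0,0,0,0,0,0,1],[0,0,0,0,0,0,1]]'
```

```text
t: 14.08
tcp_pos: [0.5954, 0.0646, 0.1064]
orientation: [[0.998, -0.066, 0.0], [-0.066, -0.998, -0.0], [0.0, 0.0, -1.0]]
ft_force: [-0.5, 0.4, 2.0]
width: 0.0003
t: 14.7
tcp_pos: [0.5955, 0.0646, 0.1022]
orientation: [[0.998, -0.066, 0.0], [-0.066, -0.998, 0.0], [0.0, -0.0, -1.0]]
ft_force: [-2.2, -0.2, 5.0]
width: -0.0001
```

```bash
python3 -m handwheel '[[0,0,0,0,0,0.025,1],[0,0,0,0,0,0.02,1],[0,0,0,0,0,0,1],[0,0,0,0,0,0,1],[0,0,0,0,0,0,1]]'
python3 -c "
from bench import status;o=status.get_obs();print(o['tcp_pos'],o['ft_force'])"
```

```text
t: 15.32
tcp_pos: [0.5955, 0.0646, 0.1009]
orientation: [[0.998, -0.066, 0.001], [-0.066, -0.998, -0.0], [0.001, -0.0, -1.0]]
ft_force: [-4.2, -0.7, 14.4]
width: -0.0001
[0.59552498 0.06462512 0.10085967] [-4.18267942 -0.65695638 14.42429945]
```

It has hit the hard stop: 14 N, about 6 mm down. I'll release straight up.

```bash
python3 -m handwheel '[[0,0,0,0,0,-0.1,1],[0,0,0,0,0,-0.2,1],[0,0,0,0,0,-0.5,1],[0,0,0,0,0,-0.8,1],[0,0,0,0,0,-0.8,1]]'
python3 -m handwheel '[[0,0,0,0,-0.6,-0.8,1],[0,0,0,0,-0.8,-0.5,1],[0,0,0,0,-0.8,0,1],[0,0,0,0,-0.8,0,1],[0,0,0,0,-0.8,0,1]]'
python3 -m handwheel '[[0,0,0,0,-0.8,0,1],[0,0,0,0,-0.8,0,1],[0,0,0,0,-0.8,0,1],[0,0,0,0,-0.6,0,1],[0,0,0,0,0,0,1]]'
python3 - <<'E'
from bench import eyes
import cv2,numpy as np
for n in ["top","scene"]:
    c=eyes.read_camera(n);np.savez(f"pics/{n}10.npz",**c)
    im=c["img"][:,:,::-1]
    cv2.imwrite(f"pics/{n}10.png",im if n=="scene" else cv2.resize(im[130:350,200:480],None,fx=2.7,fy=2.7))
E
```

```text
t: 15.95
tcp_pos: [0.5953, 0.0647, 0.1973]
orientation: [[0.998, -0.066, -0.0], [-0.066, -0.998, 0.0], [-0.0, -0.0, -1.0]]
ft_force: [0.5, 0.2, 0.3]
width: -0.0001
t: 16.58
tcp_pos: [0.6054, 0.2174, 0.2485]
orientation: [[0.998, -0.066, 0.0], [-0.066, -0.998, 0.0], [0.0, -0.0, -1.0]]
ft_force: [0.3, 0.3, -0.6]
width: -0.0005
t: 17.2
tcp_pos: [0.6132, 0.3374, 0.248]
orientation: [[0.998, -0.064, -0.0], [-0.064, -0.998, 0.0], [-0.0, -0.0, -1.0]]
ft_force: [0.3, -0.2, 0.5]
width: 0.0001
```

View pics/top10.png

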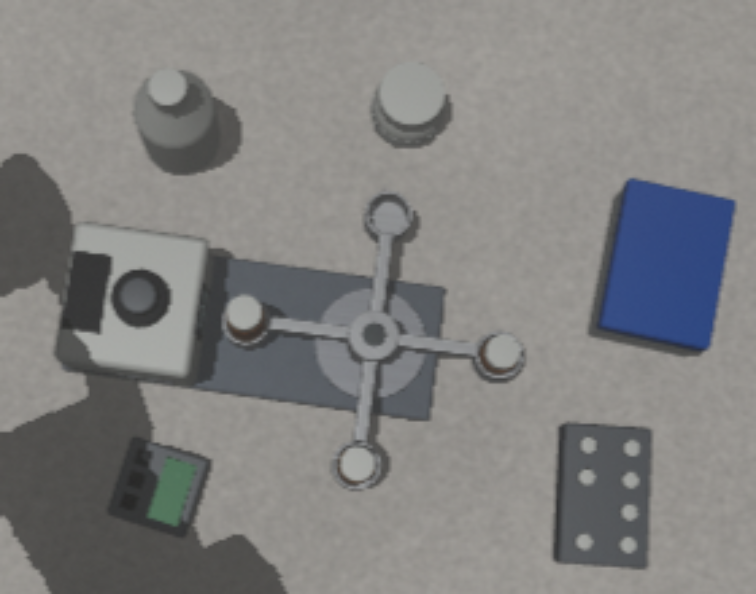

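View pics/scene10.png

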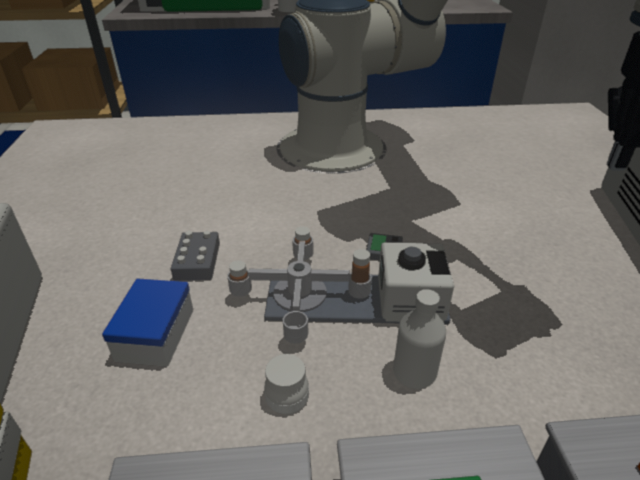

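The top view is unobstructed: the tall vial is in front of the window, near (246,318), and all three vials are upright. A final numeric check:

Run:
```python
from wm import *
c=load("pics/top10.npz");W=cloud(c);z=W[...,2]
f=lambda x,y:(x/2.7+200,y/2.7+130)
r={}
for n,u,v,rr,lo,hi,h in [("tall",*f(246,312),12,.09,.11,.099),("a",*f(502,352),12,.066,.08,.072),("b",*f(357,463),12,.066,.08,.072),("btn",*f(140,295),11,.1005,.12,.107),("hub",*f(374,335),11,.066,.08,.072)]:
    p=circ(c,W,u,v,rr,lo,hi,h);r[n]=p[0];print(n,p)
ang=lambda d:np.degrees(np.arctan2(d[1],d[0]))
print("tall-a",ang(r["tall"]-r["a"]),np.hypot(*(r["tall"]-r["a"])),"b+90*",ang(r["b"]-r["hub"])-90+360,"tall-hub",ang(r["tall"]-r["hub"]),"btn-hub",ang(r["btn"]-r["hub"]))
from meas import meas
c0=load("pics/top0.npz");print(meas(c0)["house"])
# bystander change
a=cv2.absdiff(c0["depth"],c["depth"])
for n,(x0,y0,x1,y1) in dict(bottle=(245,150,290,197),jar=(335,150,372,188),timer=(238,288,282,330),box=(418,192,475,262),rack=(402,282,445,345)).items():
    d=a[y0:y1,x0:x1];print(n,"px changed >8mm:",(d>.008).sum())
```

```text
tall (array([ 0.58520192, -0.01508895]), np.float64(0.01221554376676225), np.float64(0.0991952007831256))
a (array([ 0.56213636, -0.21339217]), np.float64(0.0117332876131931), np.float64(0.07263638701255648))
b (array([ 0.47477859, -0.10346811]), np.float64(0.011789615740528132), np.float64(0.0730438697894007))
btn (array([0.59596969, 0.06383606]), np.float64(0.012336960516157078), np.float64(0.10711178512506103))
hub (array([ 0.57975154, -0.11276994]), np.float64(0.012144141777613169), np.float64(0.07050785585915242))
tall-a 83.3654758548148 0.19964014302481806 b+90* 444.9361488648389 tall-hub 86.8063314082562 btn-hub 84.75310555491451
((596.414306640625, 71.73033905029297), (103.18830871582031, 107.90076446533203), 83.77340698242188)
bottle px changed >8mm: 53
jar px changed >8mm: 43
timer px changed >8mm: 47
box px changed >8mm: 83
rack px changed >8mm: 45
```

```bash
python3 -c "
from bench import job,status
print(status.get_obs()['t'],job.sign_off())"
```

```text
the job is handed in; nothing more can be done
17.3 None
```

The tall vial now stands in front of the reader's window, and the button was pressed all the way down and sprang back. I handed the job in at 17.3 s of the 48 s allowed.

**What I did:** I turned the carrier about 39° clockwise by pushing the empty-cup arm with the shut fingertips. I lifted off, looked, and gave it one more small nudge. Then I pressed the button from above until it hit its stop (14 N, about 6 mm down), released it and moved the arm clear.

**Last checks:**
- **Alignment:** in the final top view the line through the tall vial and the opposite short vial is at 83.4°, against about 83.5° for the station. The earlier wrist view gave 83.8–83.9°, so the two views differ by about 0.5°, or up to about 0.7 mm at the vial.
- **Check that disagreed:** the hub circle fitted in that last top view was poor: 12 mm radius instead of 20. The angles that used it came out 1.5–3.5° different, and I did not rely on them.
- **Button:** its top is back at 107 mm.
- **Vials:** all three are upright.
- **Bystanders:** they look unmoved in the pictures. The depth comparison showed 43–83 changed pixels around each. I took that as edge noise, because the arm never went near them low down.

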